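Roll the pencil case into its place on the desk mat

ROBOT

A 7-joint arm with a two-finger parallel gripper is mounted at the origin on the work surface. World frame = base frame: x ahead of the robot, y to its left, z up, the work surface at z = 0. Lengths are in mm, angles in rad, forces in N, time in s.
With the tool pointing down it reaches from about 350 to 775 mm from the base axis. Payload 3.1 kg.
Tool frame: the origin (TCP) lies at the very end of the fingers, on their centre line; the grasp point (between the pads) lies 19 mm behind it; z points along the fingers, y is the line along which they close (so a half turn about z gives the same grasp; the last joint's range is limited). The gripper opens to 85 mm and grips with 20 to 120 N. Pads are 22 mm wide; open, the fingers measure 114 mm over their backs; the gripper's body (76 mm by 85 mm) begins 54 mm behind the grasp point. The pads swing forward as they close: fully open they stand 13 mm farther back than shut.
Start: joints at [-1.21, 0.311, 0.014, 1.512, -0.004, 1.319, -0.027], TCP at [215.573, 506.01, 231.304] pointing down, gripper open.
Joint ranges: [-2.7, 2.7], [-0.3, 1.91], [-1.27, 1.3], [0.12, 2.57], [-1.44, 4.58], [0.2, 2.03], [-3.05, 3.05]. Speed limits (rad/s): [2.79, 2.79, 3.14, 3.14, 3.14, 3.14, 3.14].

INTERFACE

Orientations are given as a unit quaternion [w, x, y, z].
In Python, from bench import manip gives the robot as it stands.
- The arm moves only by the shell command python3 -m pendant 'ROWS' [FORCE]. ROWS is a JSON object of lists of equal length, an entry for each row: "offset": the shift along the world's x, y, z normalised to -1 to 1, where 1 is 0.2 m, a list of three; "angular": the turn, a rotation vector about the world's x, y, z normalised to -1 to 1, where 1 is 0.5 rad, a list of three; "claw": the opening, from -1 (shut) to 1 (fully open). In form: {"offset": [[tx, ty, tz], ...], "angular": [[ax, ay, az], ...], "claw": [claw, ...]}. A call has exactly 5 rows; each row shifts and turns the commanded pose from where the row before left it; what a row does not reach is not made up. A row lasts 1/10 s, in which the tool goes at most 50 mm and 8.59 degrees, less where a joint would pass 70% of its speed; a pose out of reach is approached as far as the arm can. A call with a number of a shift or a turn outside -1 to 1 is refused whole. A call with a gripper value outside its range is refused whole. The fingers move at their own pace and stop on an object; FORCE is the grip in N (left out, the last holds). Time passes only in rows, so rows that do not move let the fingers close, or fill a call up. It gives the time, the measured TCP pose, the force, the opening and the grip force at its end, in the units of the state.
- manip.read_state(): the state, without advancing time (a new reading comes with each control period).
- manip.snapshot(name): name is "scene" or "top" or "wrist"; returns a dict with "frame" (384x512x3 uint8, blue, green, red), "mtx" (3x3 intrinsics, pixels), "world_to_cam" (4x4, takes a point from world to camera coordinates); the wrist camera has in their place "T_tool_cam" (4x4, takes a point from camera to tool coordinates, whose origin is the TCP and whose axes are the flange's). Camera axes: x right, y down, z forward; pixel columns grow to the right and rows downward; lengths in mm; the calibration is good to about 2 mm. A picture is of the moment at which its call begins: read the wrist's pose just before it. There is no depth.
- manip.hand_in(): hands the job in; it is judged then, once.
The state is a dict: "t": time; "joint_pos": joint angles; "joint_velocities": joint speeds; "joint_torque": joint torques, N m; "eef_pos": TCP position; "tool_rot": TCP orientation; "force": force on the tool from outside, world axes, zero at the start; "torque": the same for the moment, N m; "width": finger opening in mm; "grip_force": force on a finger pad.
Only numpy, scipy, OpenCV 4.12 (cv2) and the standard library are available. Lean on these libraries where they do the work, as an engineer would, in place of code of your own. Each camera call takes 0.05 s, during which the arm holds its last target. There are 200 camera calls.

TASK

Clear the writing space: with your fingertips on top of the round pencil case, roll it across the desk mat until it lies wholly between the two long white lines, along them, and leave it there at rest. Push only on its top, in as many strokes as you need: do not pinch or lift it, and do not reach down beside it to shove it from the side. Leave the glue stick, eraser, bottle and pen cup where they stand.

Things in the scene. Friction and masses are not known exactly. Their poses are not given: they have to be found in the camera images.
- case: Hard round pencil case: closed red cylinder, blue band, aluminium rims, a white stripe along it (uppermost at the start); diameter 76 mm, length 170 mm, about 0.2 to 0.4 kg, lying on its side on the mat. Origin: its centre, on the axis, 38 mm above the mat. x axis along the cylinder; y and z turn as it rolls. Starts within 0.07 rad of parallel to the white lines, 90 to 190 mm to either side.
- case_near (a point): Centre of the case's end face at -85 mm on its x axis (the end nearer the robot).
- case_far (a point): Centre of the case's end face at +85 mm on its x axis (the end farther from the robot). The case's skin grips a fingertip (friction about 0.6): pressed on top with a few newtons and moved across the axis, a fingertip turns the case and travels twice as far as it, so it runs off the top and must be set back now and then.
- bay: The parking place: two white lines on the mat, each 280 mm long and 5 mm wide, with a clear gap of 110 mm between them; flat, they cannot be felt. Origin: midway between the lines at the middle of their length, on the mat's upper surface. Its x axis runs along the lines, y across them (the lines lie at y = +-57.5 mm).
- mat: Dark grey felt desk mat, 300 mm (x) by 500 mm (y), 3 mm thick, fixed to the desk. Origin: centre of its underside, on the desk's surface. The lines and the case lie on it. The felt resists rolling: left alone the case stays put, and after a slow push it rolls on by only about a centimetre.
- glue: Glue stick standing on the mat, yellow with a red cap, diameter 27 mm, 90 mm tall; origin at the centre of its underside. To be left alone.
- eraser: White eraser lying on the mat, 55 x 24 x 13 mm; origin at the centre of its underside. To be left alone.
- bottle: Clear bottle with a red label and white cap standing on the desk beside the mat, diameter 66 mm, 200 mm tall; origin at the centre of its underside. To be left alone.
- pencup: Pink pen cup with four pens standing on the desk beside the mat, diameter 80 mm at the rim, cup 100 mm tall, pens reaching about 185 mm; origin at the centre of its underside. To be left alone.

How it is judged (in metres and radians):
On the way:
1. the case has rolled over by more than a quarter turn (angle between case's own z axis and vertical above 1.6 rad), for 0.05 s.
At the end, for the whole second after the job is handed in: The case lies on the mat at rest (below 10 mm/s), both its ends within 20 mm of the middle line between the white lines (just between the lines) and its centre within 60 mm of the middle of their length, not touched (y of case_near in the frame of bay between -0.02 and 0.02 m and y of case_far in the frame of bay between -0.02 and 0.02 m and x of case in the frame of bay between -0.06 and 0.06 m and z of case in the frame of bay between 0.034 and 0.042 m and linear speed of case below 0.01 m/s).
It fails at once if the case is lifted more than 12 mm off the mat or leaves it (z of case in the frame of bay above 0.05 m or z of case in the frame of bay below 0.034 m).
It fails at once if the fingers reach down beside the case while touching it (grasp point between the fingertips lower than the case's top), so that it is pinched or shoved from the side (contact force between the fingers and case above 0.2 N and z of the grasp point in the frame of bay below 0.072 m).
It fails at once if the glue stick, eraser, bottle or pen cup is moved more than 15 mm (distance of any of glue, eraser, bottle, pencup from where it was at the start of the episode above 0.015 m).
It also fails if it takes over 58 s, if anything falls off the work surface, if the arm or the gripper's body presses on something with over 40 N, if the wrist force passes 120 N, or if a joint passes its speed limit or range.

## Working session

There is one attempt and no reset: what is moved stays moved. The work goes in short steps, Python scripts to look and compute and a shell command to move; the robot and the scene stay as the last step left them, time stands still between calls to the robot, and variables do not carry over. Pictures are saved under pics/ and viewed, at most 10 in all, crops included, and the job is handed in when it is done.

```bash
mkdir -p pics
python3 - <<'E'
from bench import manip
import cv2,numpy as np
s=manip.read_state();print({k:np.round(s[k],3).tolist() for k in ("t","eef_pos","tool_rot","force","width")})
for n in("top","scene"):
    d=manip.snapshot(n);cv2.imwrite(f"pics/{n}0.png",d["frame"]);np.savez(f"pics/{n}0.npz",**d)
    print(n,np.linalg.inv(d["world_to_cam"]).round(2).tolist(),d["mtx"].round(1).tolist())
E
```

```text
{'t': 0.0, 'eef_pos': [215.282, 505.297, 230.191], 'tool_rot': [-0.0, 0.2, 0.98, -0.001], 'force': [0.782, -0.532, -0.101], 'width': 85.952}
top [[0.01, -0.98, 0.2, 302.02], [-1.0, -0.01, 0.01, 10.2], [-0.0, -0.2, -0.98, 1411.39], [0.0, 0.0, 0.0, 1.0]] [[496.0, 0.0, 253.9], [0.0, 496.0, 195.4], [0.0, 0.0, 1.0]]
scene [[-0.79, 0.5, -0.36, 1041.03], [0.62, 0.62, -0.48, 632.38], [-0.02, -0.6, -0.8, 1107.42], [0.0, 0.0, 0.0, 1.0]] [[460.8, 0.0, 252.2], [0.0, 460.8, 188.3], [0.0, 0.0, 1.0]]
```

View pics/top0.png

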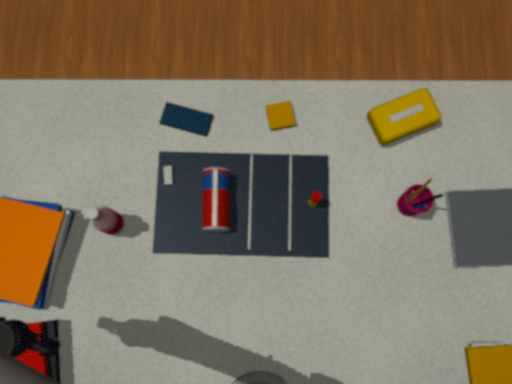

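View pics/scene0.png

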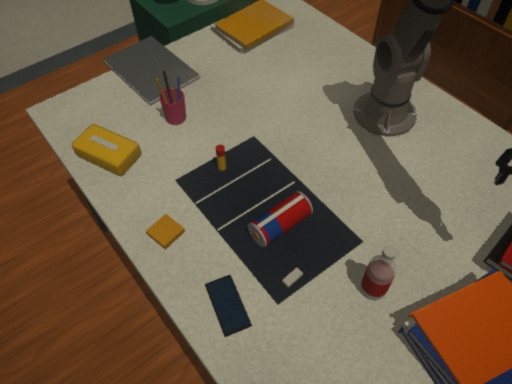

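The top view shows the case at (216,199), the lines at columns 250 and 291, the glue at (315,199), the eraser at (168,175), the bottle at (110,222) and the cup at (415,200). The scene view agrees. The case has to roll toward -y.

```bash
cat > h.py <<'E'
import cv2,numpy as np
def ray(d,px,z):
    px=np.atleast_2d(np.float64(px));W=np.linalg.inv(d["world_to_cam"])
    r=np.c_[px,np.ones(len(px))]@np.linalg.inv(d["mtx"]).T@W[:3,:3].T
    c=W[:3,3];return c+r*((z-c[2])/r[:,2])[:,None]
def pts(m):return np.argwhere(m)[:,::-1]
def axis(p):  # centroid, dir, extents from world pts
    vx,vy,x,y=cv2.fitLine(p[:,:2].astype(np.float32),cv2.DIST_L2,0,.01,.01).ravel()
    if vx<0:vx,vy=-vx,-vy
    return np.array([x,y]),np.arctan2(vy,vx)
def bay(d,box=(235,150,305,253)):
    f=d["frame"];m=np.zeros(f.shape[:2],bool);x0,y0,x1,y1=box
    m[y0:y1,x0:x1]=f[y0:y1,x0:x1].min(2)>95
    p=ray(d,pts(m),3)[:,:2]
    return p
def case(d):
    f=d["frame"].astype(int);b,g,r=f[...,0],f[...,1],f[...,2]
    m=(((r-g>60)&(r-b>60))|((b-r>40)&(b-g>20)))
    m[:,:175]=0;m[:,302:]=0;m[:155]=0;m[252:]=0
    m=cv2.morphologyEx(m.astype(np.uint8),cv2.MORPH_CLOSE,np.ones((9,9)))
    n,l,s,c=cv2.connectedComponentsWithStats(m);k=1+np.argmax(s[1:,4])
    cn=cv2.findContours((l==k).astype(np.uint8),0,2)[0][0][:,0]
    rp=ray(d,cn,41)[:,:2].astype(np.float32)
    return cv2.minAreaRect(rp),s[k]
E
python3 - <<'E'
from h import *
d=dict(np.load("pics/top0.npz"))
p=ray(d,pts((lambda m:m)(np.pad(d["frame"][156:250,240:300].min(2)>95,((156,134),(240,212))))),3)
for k in (p[:,1]>p[:,1].mean(),p[:,1]<p[:,1].mean()):
    q=p[k];print("line",axis(q),q[:,0].min(),q[:,0].max(),len(q))
print(case(d))
c,_=case(d)
print(cv2.boxPoints(c).round(1).tolist())
f=d["frame"].astype(int)
w=np.zeros(f.shape[:2],bool);w[172:228,205:226]=f[172:228,205:226].min(2)>110
print("stripe",axis(ray(d,pts(w),79)),w.sum())
print("px world",[ray(d,[x,y],z)[0].round().tolist() for x,y,z in((156,153,3),(327,153,3),(328,255,3),(154,254,3),(168,175,10),(318,192,93),(120,222,100),(415,190,100))])
E
```

```text
line (array([565.47156 ,  30.066362], dtype=float32), np.float32(-0.019899761)) 435.30693388451476 705.9735376992774 269
line (array([569.0029 , -84.92304], dtype=float32), np.float32(-0.022399092)) 433.19395113329324 706.6018177348888 263
(((572.9921875, 127.99618530273438), (160.82015991210938, 73.77679443359375), 0.9819568395614624), array([ 202,  170,   27,   57, 1407], dtype=int32))
[[492.0, 163.5], [493.20001220703125, 89.69999694824219], [654.0, 92.5], [652.7999877929688, 166.3000030517578]]
stripe (array([557.89923, 126.14649], dtype=float32), np.float32(-0.004273635)) 260
px world [[714.0, 308.0, 3.0], [716.0, -196.0, 3.0], [417.0, -192.0, 3.0], [417.0, 300.0, 3.0], [645.0, 269.0, 10.0], [580.0, -156.0, 93.0], [493.0, 375.0, 100.0], [585.0, -417.0, 100.0]]
```

Run:
```python
import cv2
f=cv2.imread("pics/top0.png")[145:262,150:332]
cv2.imwrite("pics/c1.png",cv2.resize(f,None,fx=4,fy=4,interpolation=cv2.INTER_CUBIC))
```

```text
(no output)
```

View pics/c1.png

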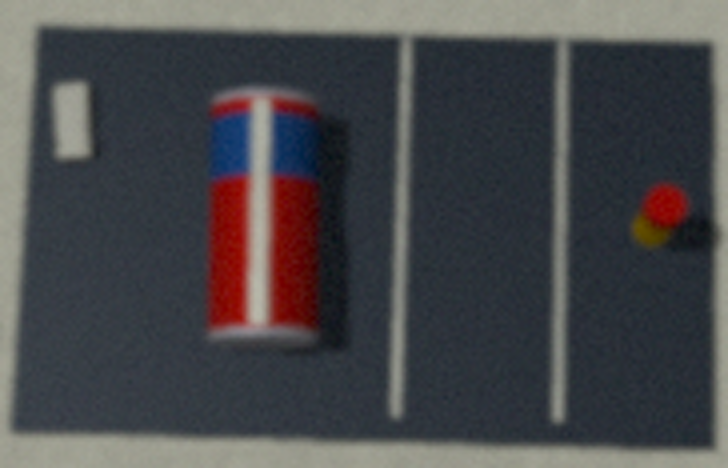

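The crop shows the case with its stripe up, clear of the lines. The bay centre is about (570,-27.5) at yaw -0.02, and the case is at about (572,127.5) at yaw about 0.01. I'll use open fingers spread along the case axis so it doesn't yaw.

```bash
python3 -m pendant '{"offset":[[0.1,-0.22,0],[0.1,-0.22,0],[0.1,-0.22,0],[0.1,-0.22,0],[0.1,-0.22,0]],"angular":[[0,0,-0.236],[0,0,-0.236],[0,0,-0.236],[0,0,-0.236],[0,0,-0.236]],"claw":[1,1,1,1,1]}' 20
python3 -m pendant '{"offset":[[0.2,-0.13,0],[0.2,-0.13,0],[0.2,-0.13,0],[0.2,-0.13,0],[0.2,-0.13,0]],"angular":[[0,0,-0.236],[0,0,-0.236],[0,0,-0.236],[0,0,-0.236],[0,0,-0.236]],"claw":[1,1,1,1,1]}'
python3 -m pendant '{"offset":[[0.14,-0.09,-0.15],[0.14,0,-0.15],[0,0,-0.15],[0,0,0],[0,0,0]],"angular":[[0,0,0],[0,0,0],[0,0,0],[0,0,0],[0,0,0]],"claw":[1,1,1,1,1]}'
```

```text
t: 0.6
eef_pos: [315.8, 283.9, 231.0]
tool_rot: [-0.0, 0.478, 0.878, -0.0]
force: [0.7, 0.6, 0.0]
width: 85.2
grip_force: 0.0
t: 1.1
eef_pos: [516.6, 154.9, 231.0]
tool_rot: [-0.0, 0.713, 0.701, -0.0]
force: [-0.2, 0.4, 0.7]
width: 85.5
grip_force: 0.0
t: 1.6
eef_pos: [570.8, 138.2, 141.0]
tool_rot: [-0.001, 0.711, 0.703, -0.001]
force: [-0.0, -0.6, 0.9]
width: 85.7
grip_force: 0.0
```

```bash
python3 -m pendant '{"offset":[[0,0,-0.1],[0,0,-0.08],[0,0,-0.06],[0,0,-0.04],[0,0,0]],"angular":[[0,0,0],[0,0,0],[0,0,0],[0,0,0],[0,0,0]],"claw":[1,1,1,1,1]}'
python3 -m pendant '{"offset":[[0,0,-0.005],[0,0,-0.005],[0,0,-0.005],[0,0,-0.005],[0,0,-0.005]],"angular":[[0,0,0],[0,0,0],[0,0,0],[0,0,0],[0,0,0]],"claw":[1,1,1,1,1]}'
python3 - <<'E'
from bench import manip
import cv2
cv2.imwrite("pics/w1.png",manip.snapshot("wrist")["frame"])
E
```

```text
t: 2.1
eef_pos: [571.2, 138.3, 85.3]
tool_rot: [-0.0, 0.711, 0.703, -0.0]
force: [-0.3, 0.3, -0.1]
width: 85.4
grip_force: 0.0
t: 2.6
eef_pos: [571.7, 138.0, 80.4]
tool_rot: [0.0, 0.711, 0.703, 0.0]
force: [0.3, 0.2, 0.3]
width: 85.3
grip_force: 0.0
```

View pics/w1.png

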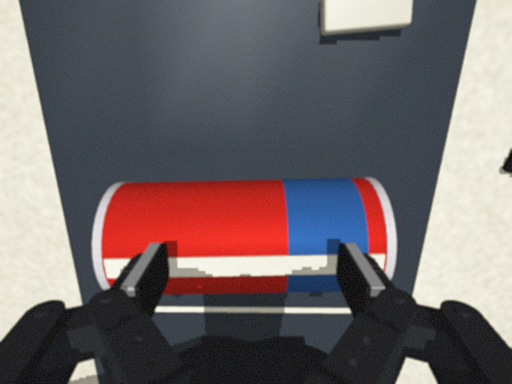

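The wrist view shows both fingers over the case, at columns 150 and 355 and inside the rims, near the stripe at row 265. I'll go down gently until they touch.

```bash
python3 -m pendant '{"offset":[[0,0,-0.005],[0,0,-0.005],[0,0,-0.005],[0,0,-0.005],[0,0,-0.005]],"angular":[[0,0,0],[0,0,0],[0,0,0],[0,0,0],[0,0,0]],"claw":[1,1,1,1,1]}' | grep -E "eef|^force"
python3 -m pendant '{"offset":[[0,0,-0.005],[0,0,-0.005],[0,0,-0.005],[0,0,-0.005],[0,0,-0.005]],"angular":[[0,0,0],[0,0,0],[0,0,0],[0,0,0],[0,0,0]],"claw":[1,1,1,1,1]}'| grep -E "eef|^force"
```

```text
eef_pos: [571.6, 138.0, 75.2]
force: [-0.1, -1.1, -0.3]
eef_pos: [571.6, 138.0, 70.2]
force: [0.4, -0.8, -0.6]
```

```bash
python3 -m pendant '{"offset":[[0,0,-0.005],[0,0,-0.005],[0,0,-0.005],[0,0,0],[0,0,0]],"angular":[[0,0,0],[0,0,0],[0,0,0],[0,0,0],[0,0,0]],"claw":[1,1,1,1,1]}' | grep -E "eef|^force"
python3 -m pendant '{"offset":[[0,0,-0.005],[0,0,-0.005],[0,0,0],[0,0,0],[0,0,0]],"angular":[[0,0,0],[0,0,0],[0,0,0],[0,0,0],[0,0,0]],"claw":[1,1,1,1,1]}'| grep -E "eef|^force"
```

```text
eef_pos: [571.6, 138.0, 67.3]
force: [-0.3, 0.1, 0.3]
eef_pos: [571.7, 138.1, 65.5]
force: [-0.6, -0.0, 1.5]
```

```bash
python3 -m pendant '{"offset":[[0,0,-0.005],[0,0,0],[0,0,0],[0,0,0],[0,0,0]],"angular":[[0,0,0],[0,0,0],[0,0,0],[0,0,0],[0,0,0]],"claw":[1,1,1,1,1]}' | grep -E "eef|^force"
python3 -m pendant '{"offset":[[0,0,-0.005],[0,0,0],[0,0,0],[0,0,0],[0,0,0]],"angular":[[0,0,0],[0,0,0],[0,0,0],[0,0,0],[0,0,0]],"claw":[1,1,1,1,1]}'| grep -E "eef|^force"
```

```text
eef_pos: [571.8, 138.5, 65.2]
force: [-2.0, 0.9, 5.3]
eef_pos: [571.9, 139.0, 65.0]
force: [-2.8, 0.9, 9.4]
```

```bash
python3 -m pendant '{"offset":[[0,-0.03,0],[0,-0.04,0],[0,-0.04,0],[0,-0.04,0],[0,-0.03,0]],"angular":[[0,0,0],[0,0,0],[0,0,0],[0,0,0],[0,0,0]],"claw":[1,1,1,1,1]}' | grep -E "eef|^force"
python3 - <<'E'
from h import *
from bench import manip
d=manip.snapshot("top");cv2.imwrite("pics/t2.png",cv2.resize(d["frame"][145:262,150:332],None,fx=4,fy=4));print(case(d)[0])
E
```

```text
eef_pos: [572.1, 101.6, 65.8]
force: [-3.3, 0.1, 12.4]
((538.0797119140625, 77.51982116699219), (85.29010772705078, 8.362482070922852), 0.3507883548736572)
```

View pics/t2.png

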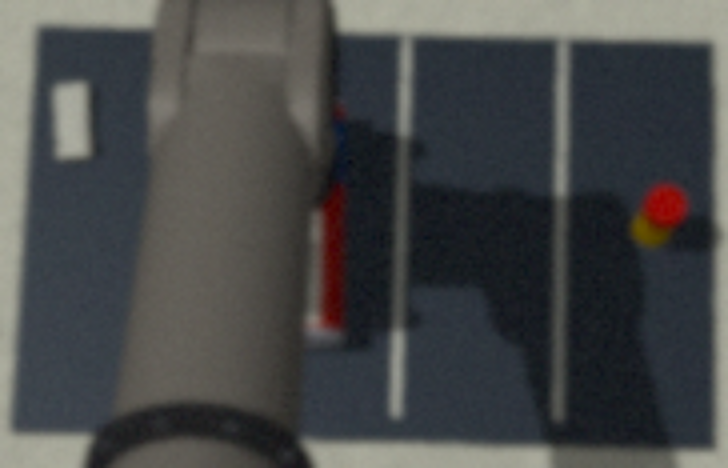

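The front edge moved 18 mm for 36 mm of finger travel, so it's pure rolling. Case centre is now about y=110. Next I'll set the fingers back and make longer strokes.

```bash
cat > m.py <<'E'
from h import *
from bench import manip
d=manip.snapshot("top");f=d["frame"].astype(int);b,g,r=f[...,0],f[...,1],f[...,2]
m=((r-g>50)&(r-b>50))|((b-r>35)&(b-g>20))
m[:,:175]=0;m[:,302:]=0;m[:168]=0;m[230:]=0
p=ray(d,pts(m),41)
for a,z in((490,530),(530,570),(570,610),(610,650)):
    q=p[(p[:,0]>a)&(p[:,0]<z)];print((a,z),len(q),q[:,1].min().round(1) if len(q) else "",q[:,1].max().round(1) if len(q) else "")
E
Z='"angular":[[0,0,0],[0,0,0],[0,0,0],[0,0,0],[0,0,0]],"claw":[1,1,1,1,1]}'
python3 -m pendant '{"offset":[[0,0,0.04],[0,0.063,0],[0,0.063,0],[0,0,-0.03],[0,0,-0.01]],"angular":[[0,0,0],[0,0,0],[0,0,0],[0,0,0],[0,0,0]],"claw":[1,1,1,1,1]}' | grep -E "eef|^force"
python3 -m pendant '{"offset":[[0,-0.03,0],[0,-0.034,0],[0,-0.034,0],[0,-0.034,0],[0,-0.034,0]],"angular":[[0,0,0],[0,0,0],[0,0,0],[0,0,0],[0,0,0]],"claw":[1,1,1,1,1]}' | grep -E "eef|^force"
python3 -m pendant '{"offset":[[0,-0.034,0],[0,-0.034,0],[0,-0.034,0],[0,-0.034,0],[0,-0.03,0]],"angular":[[0,0,0],[0,0,0],[0,0,0],[0,0,0],[0,0,0]],"claw":[1,1,1,1,1]}' | grep -E "eef|^force"
python3 m.py
```

```text
eef_pos: [570.7, 128.9, 62.0]
force: [-1.2, 1.4, 7.2]
eef_pos: [571.3, 93.6, 65.7]
force: [-5.7, 0.3, 15.7]
eef_pos: [571.7, 59.3, 65.6]
force: [-3.3, -0.6, 13.1]
(490, 530) 15 39.6 42.6
(530, 570) 0  
(570, 610) 0  
(610, 650) 0
```

```bash
python3 -m pendant '{"offset":[[0,0,0.05],[0,0.08,0],[0,0.08,0],[0,0,-0.035],[0,0,-0.012]],"angular":[[0,0,0],[0,0,0],[0,0,0],[0,0,0],[0,0,0]],"claw":[1,1,1,1,1]}' | grep -E "eef|^force"
python3 -m pendant '{"offset":[[0,-0.03,0],[0,-0.034,0],[0,-0.034,0],[0,-0.034,0],[0,-0.034,0]],"angular":[[0,0,0],[0,0,0],[0,0,0],[0,0,0],[0,0,0]],"claw":[1,1,1,1,1]}' | grep -E "eef|^force"
python3 -m pendant '{"offset":[[0,-0.034,0],[0,-0.034,0],[0,-0.034,0],[0,-0.034,0],[0,-0.03,0]],"angular":[[0,0,0],[0,0,0],[0,0,0],[0,0,0],[0,0,0]],"claw":[1,1,1,1,1]}' | grep -E "eef|^force"
python3 m.py
python3 -m pendant '{"offset":[[0,0,0.05],[0,0,0.1],[0,0,0.2],[0,0.2,0],[0,0.2,0]],"angular":[[0,0,0],[0,0,0],[0,0,0],[0,0,0],[0,0,0]],"claw":[1,1,1,1,1]}' | grep -E "eef|^force"
python3 -m pendant '{"offset":[[0,0.2,0],[0,0.2,0],[0,0,0],[0,0,0],[0,0,0]],"angular":[[0,0,0],[0,0,0],[0,0,0],[0,0,0],[0,0,0]],"claw":[1,1,1,1,1]}' | grep -E "eef|^force"
python3 m.py
python3 - <<'E'
from h import *
from bench import manip
d=manip.snapshot("top");cv2.imwrite("pics/t3.png",cv2.resize(d["frame"][145:262,150:332],None,fx=4,fy=4));print(case(d)[0])
E
```

```text
eef_pos: [570.2, 94.5, 62.1]
force: [0.3, 0.4, -0.6]
eef_pos: [571.4, 57.7, 65.7]
force: [-5.6, 0.8, 10.6]
eef_pos: [571.6, 23.8, 65.8]
force: [-2.8, -0.5, 8.6]
(490, 530) 5 0.6 3.4
(530, 570) 0  
(570, 610) 0  
(610, 650) 0  
eef_pos: [573.5, 104.4, 136.4]
force: [0.4, 0.7, 1.0]
eef_pos: [572.0, 183.9, 134.1]
force: [0.2, -1.2, 0.8]
(490, 530) 356 -2.1 70.8
(530, 570) 361 -2.0 68.5
(570, 610) 303 -1.9 71.9
(610, 650) 314 -1.7 72.3
((574.8975830078125, 34.473934173583984), (163.54824829101562, 73.85536193847656), 0.8211168646812439)
```

View pics/t3.png

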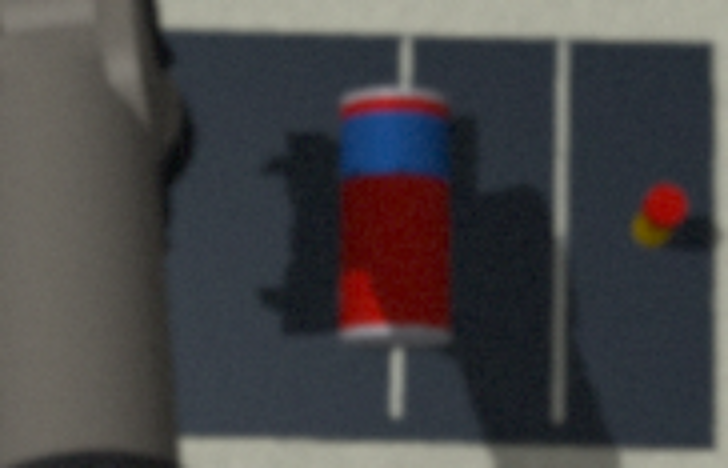

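The case straddles the first line at (574,34.5), nearly parallel to it, so about 62 mm are left. That's two more strokes.

```bash
python3 -m pendant '{"offset":[[0,-0.223,0],[0,-0.223,0],[0,-0.223,0],[0,0,-0.2],[0,0,-0.13]],"angular":[[0,0,0],[0,0,0],[0,0,0],[0,0,0],[0,0,0]],"claw":[1,1,1,1,1]}' | grep -E "eef|^force"
python3 -m pendant '{"offset":[[0,0,-0.02],[0,-0.03,0],[0,-0.034,0],[0,-0.034,0],[0,-0.034,0]],"angular":[[0,0,0],[0,0,0],[0,0,0],[0,0,0],[0,0,0]],"claw":[1,1,1,1,1]}' | grep -E "eef|^force"
python3 -m pendant '{"offset":[[0,-0.034,0],[0,-0.034,0],[0,-0.034,0],[0,-0.034,0],[0,-0.03,0]],"angular":[[0,0,0],[0,0,0],[0,0,0],[0,0,0],[0,0,0]],"claw":[1,1,1,1,1]}' | grep -E "eef|^force"
python3 m.py
```

```text
eef_pos: [571.4, 47.8, 67.5]
force: [0.2, 0.4, -0.8]
eef_pos: [571.5, 24.4, 65.8]
force: [-3.8, 0.0, 8.5]
eef_pos: [571.8, -9.2, 65.6]
force: [-1.5, -0.4, 3.8]
(490, 530) 0  
(530, 570) 0  
(570, 610) 0  
(610, 650) 0
```

```bash
python3 -m pendant '{"offset":[[0,0,0.05],[0,0.07,0],[0,0.07,0],[0,0,-0.03],[0,0,-0.02]],"angular":[[0,0,0],[0,0,0],[0,0,0],[0,0,0],[0,0,0]],"claw":[1,1,1,1,1]}' | grep -E "eef|^force"
python3 -m pendant '{"offset":[[0,-0.03,0],[0,-0.034,0],[0,-0.034,0],[0,-0.034,0],[0,-0.034,0]],"angular":[[0,0,0],[0,0,0],[0,0,0],[0,0,0],[0,0,0]],"claw":[1,1,1,1,1]}' | grep -E "eef|^force"
python3 -m pendant '{"offset":[[0,-0.034,0],[0,-0.034,0],[0,-0.025,0],[0,-0.015,0],[0,0,0]],"angular":[[0,0,0],[0,0,0],[0,0,0],[0,0,0],[0,0,0]],"claw":[1,1,1,1,1]}' | grep -E "eef|^force"
python3 -m pendant '{"offset":[[0,0,0.05],[0,0,0.1],[0,0,0.2],[0,0.2,0],[0,0.2,0]],"angular":[[0,0,0],[0,0,0],[0,0,0],[0,0,0],[0,0,0]],"claw":[1,1,1,1,1]}' | grep -E "eef|^force"
python3 -m pendant '{"offset":[[0,0.2,0],[0,0.2,0],[0,0,0],[0,0,0],[0,0,0]],"angular":[[0,0,0],[0,0,0],[0,0,0],[0,0,0],[0,0,0]],"claw":[1,1,1,1,1]}'
python3 m.py
python3 - <<'E'
from h import *
from bench import manip
d=manip.snapshot("top");cv2.imwrite("pics/t4.png",cv2.resize(d["frame"][145:262,150:332],None,fx=4,fy=4));print(case(d)[0])
E
```

```text
eef_pos: [571.1, 23.1, 63.0]
force: [-2.8, 2.5, 14.4]
eef_pos: [571.6, -13.2, 65.8]
force: [-3.6, -0.3, 12.8]
eef_pos: [571.8, -36.0, 65.7]
force: [-3.0, 0.1, 11.4]
eef_pos: [572.8, 44.7, 135.5]
force: [0.7, 1.0, -1.3]
t: 14.45
eef_pos: [571.6, 124.1, 133.6]
tool_rot: [0.001, 0.712, 0.702, -0.001]
force: [-0.1, -1.5, -0.5]
width: 85.4
grip_force: 0.0
(490, 530) 342 -60.8 12.0
(530, 570) 364 -60.9 9.4
(570, 610) 284 -61.1 12.4
(610, 650) 333 -61.2 12.6
((575.0889892578125, -24.693679809570312), (163.6834716796875, 73.85983276367188), 0.3386860191822052)
```

View pics/t4.png

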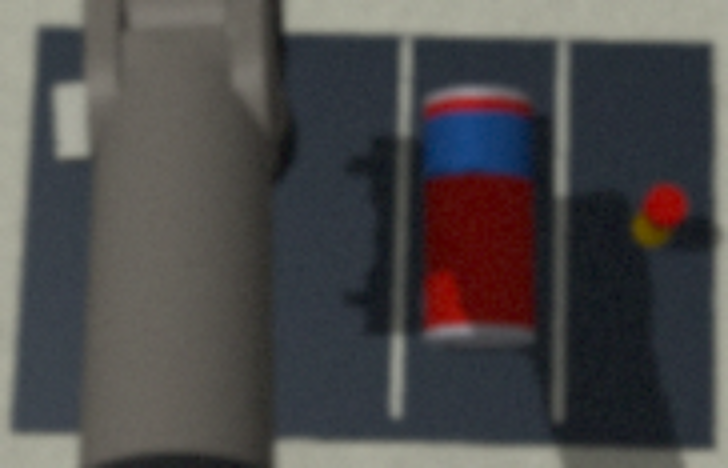

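The case now lies between the lines with its centre about 3 mm off the middle line. It has rolled about 4 rad and nothing else has been disturbed.

```bash
python3 -c "
from bench import manip
print(manip.hand_in())"
```

```text
the job is handed in; nothing more can be done
None
```

The pencil case was rolled between the white lines and left at rest, centred to about 3 mm and nearly parallel to them; I handed the job in at about 14.5 s, and the hand-in returned no verdict.

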